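# Open the blade locker by its three-wheel code lock

### The arm

A 7-joint arm with a two-finger parallel gripper is mounted at the origin on a cart in front of the work surface, level with it; the furniture and walls round the work are solid. World frame = base frame: x ahead of the robot, y to its left, z up, the work surface at z = 0. Lengths are in m, angles in rad, forces in N, time in s.
With the tool pointing down it reaches from about 0.425 to 0.925 m from the base axis. Payload 6.8 kg.
Tool frame: the origin (TCP) lies midway between the tips of the shut fingers; the grasp point (between the pads) lies 19 mm behind it; z points along the fingers, y is the direction in which the jaws open and shut (so a half turn about z gives the same grasp; the last joint's range is limited). The gripper opens to 85 mm and grips with 20 to 120 N. Pads are 22 mm wide; open, the fingers measure 114 mm over their backs; the gripper's body (76 mm by 85 mm) begins 54 mm behind the grasp point. The pads swing forward as they close: fully open they stand 13 mm farther back than shut.
Start: joints at [-1.281, 0.477, 0.022, 1.555, -0.011, 1.109, -0.083], TCP at [0.261, 0.622, 0.231] pointing down, gripper open.
Joint ranges: [-2.96, 2.96], [-0.34, 2.1], [-1.41, 1.46], [0.24, 2.44], [-1.37, 4.51], [0.17, 1.92], [-2.96, 2.96]. Speed limits (rad/s): [2.39, 2.39, 3.14, 3.14, 3.14, 3.14, 3.14].

### API

Orientations are given as a unit quaternion [w, x, y, z].
In Python, from station import bot, vision gives the robot as it stands.
- The arm moves only by the tool move_arm, never from a script. Its argument "increments" is text: rows parted by semicolons, each of 7 numbers parted by spaces: the opening, from 0 (shut) to 1 (fully open), then the shift along the world's x, y, z in mm, then the turn, a rotation vector about the world's x, y, z in rad. In form: grip x y z rx ry rz; .... A call has exactly 8 rows; each row shifts and turns the commanded pose from where the row before left it; what a row does not reach is not made up. A row lasts 1/8 s, in which the tool goes at most 62.5 mm and 10.7 degrees, less where a joint would pass 70% of its speed; a pose out of reach is approached as far as the arm can. A call with a gripper value outside its range is refused whole. The fingers move at their own pace and stop on an object; "newtons" is the grip in N (left out, the last holds). Time passes only in rows, so rows that do not move let the fingers close, or fill a call up. It gives the time, the measured TCP pose, the force and the opening at its end, in the units of the state.
- bot.get_obs(): the state, without advancing time (a new reading comes with each control period).
- vision.read_camera(name): name is "side" or "top" or "wrist"; returns (picture, depth): 400x640x3 uint8, red, green, blue; 400x640 float32, m along the optical axis (not along the pixel's ray), 0 where there is no reading.
- vision.calibration(name): a dict with "fx", "fy", "cx", "cy" (pixels), "R" (3x3) and "t" (3): a world point X has camera coordinates R X + t; the wrist camera has in their place "hand_eye" (4x4, takes a point from camera to tool coordinates, whose origin is the TCP and whose axes are the flange's). Camera axes: x right, y down, z forward; pixel columns grow to the right and rows downward; lengths in m; the calibration is good to about 2 mm. The wrist camera is an equidistant fisheye: a pixel r from the principal point sees the ray r / f radians off the axis. A picture is of the moment at which its call begins: read the wrist's pose just before it. calibration takes no time and is no camera call.
- bot.hand_in(): hands the job in, once; it reports no verdict.
The state is a dict: "t": time; "q": joint angles; "joint_vel": joint speeds; "joint_torque": joint torques, N m; "eef_pos": TCP position; "tool_rot": TCP orientation; "contact_force": force on the tool from outside, world axes, zero at the start; "torque": the same for the moment, N m; "gripper_width": opening from 0.0 (shut) to 1.0 (fully open).
Only numpy, scipy, OpenCV 4.12 (cv2) and the standard library are available. Lean on these libraries where they do the work, as an engineer would, in place of code of your own. Each camera call takes 0.05 s, during which the arm holds its last target.

### The job

Open the grey blade locker on the bench so that the spare blades can be reached: roll its three numbered thumbwheels to the code 4-7-2 (left to right as seen by the robot, read on top of each wheel between its index marks), one wheel at a time without turning its neighbours, then push the sliding cover by its thumb lug to the right until you feel it reach its end stop. Leave it open with the code still showing, let go, and do not shift the tape measure, the yellow screwdriver or the roll of masking tape that lie round the locker.

Things in the scene. Friction and masses are not known exactly. Their poses are not given: they have to be found in the camera images.
- blade_locker: grey sheet-steel locker screwed to the bench, 96 (x) x 264 (y) mm, 74 mm high, with 20 mm feet at both ends. Origin: centre of its underside; x from its front (robot side) to its back, y to its left, z up. Three thumbwheels in a row along y, 40 mm apart, stand out of the flat deck on its left half (left wheel's middle at y = +104 mm); the right half is a bay under a sliding cover
- wheel_left_top (a point): highest point of the left wheel's rim, middle of its width: 86 mm above the bench, 12 mm above the deck; does not turn with it. Wheels are black, 56 mm across, 20 mm wide, axle level along the locker's y; white numerals 0 to 9, upright as read from the front; the valid numeral is the one on top, between two dark index marks on bright strips
- wheel_middle_top (a point): the same point of the middle wheel. A wheel's rim is soft and grippy: it gives about 1 mm when pressed with 4 N. A fingertip pressed on its top with 5 to 10 N and dragged straight along the locker's x rolls it by the distance dragged, 17.6 mm a digit (somewhat less if it slips); so a 20 mm flat fingertip rolls about a digit a stroke, lifted between strokes
- wheel_right_top (a point): the same point of the right wheel. Each wheel clicks at every numeral: a sprung roller (about 0.03 N m) draws it into the nearest one when it is let go, unless left almost exactly midway, so a stroke of well over half a digit completes the digit
- wheel_left (a joint): left wheel, code digit 4. Value in rad, 0.6283 (36 degrees) a digit: numeral n is on top at n x 0.6283, give or take whole turns (it turns endlessly). It grows as the wheel's top is rolled away from the robot, along the locker's +x: the next higher numeral comes up from the front
- wheel_middle (a joint): middle wheel, code digit 7; values as for wheel_left
- wheel_right (a joint): right wheel, code digit 2; values as for wheel_left. A wheel may start caught midway between two numerals; a small roll either way lets it drop into one
- locker_cover (a joint): aluminium sliding cover under two lips: 0 shut, grows in m as it slides along the locker's -y (to the right), end stop at 0.090. It slides stiffly (1 to 3 N) and stays where left. Its toothed bar passes the slotted wheels only while all three show the code within about 0.15 rad; otherwise it stops after 2 mm
- lug_face (a point): centre of the left (+y) face of the cover's thumb lug, the face to push; moves with the cover. Ribbed bar 60 mm along x, 12 mm along y, its top 91 mm and this point 80 mm above the bench, the cover plate at 69 mm. With the cover shut the nearest wheel's side is 76 mm to the left of this face; between them only flat deck and cover, at most 74 mm above the bench
- tape_measure: loose tape measure, 65 mm tall, behind the locker; origin at the centre of its underside. To be left alone
- screwdriver: loose screwdriver with yellow handle, 193 mm long, lying left of the locker; origin at the centre of its underside. To be left alone
- masking_tape: loose roll of masking tape, 100 mm across, 24 mm high, to the right of the locker; origin at the centre of its underside. To be left alone

How it is judged:
On the way:
1. the three wheels show 4-7-2 while the cover is still shut ((value of joint wheel_left between -3.93 and -3.61 rad or value of joint wheel_left between 2.3532 and 2.6732 rad or value of joint wheel_left between 8.6364 and 8.9564 rad) and (value of joint wheel_middle between -2.0451 and -1.7251 rad or value of joint wheel_middle between 4.2381 and 4.5581 rad or value of joint wheel_middle between 10.5213 and 10.8413 rad) and (value of joint wheel_right between -5.1866 and -4.8666 rad or value of joint wheel_right between 1.0966 and 1.4166 rad or value of joint wheel_right between 7.3798 and 7.6998 rad) and value of joint locker_cover below 0.004 m), for 0.2 s.
At the end, for the whole second after the job is handed in: the cover is open to its end stop (within 5 mm of its 90 mm of travel) and at rest, and the wheels still show 4, 7 and 2 on top (each within 0.16 rad) (value of joint locker_cover above 0.085 m and (value of joint wheel_left between -3.93 and -3.61 rad or value of joint wheel_left between 2.3532 and 2.6732 rad or value of joint wheel_left between 8.6364 and 8.9564 rad) and (value of joint wheel_middle between -2.0451 and -1.7251 rad or value of joint wheel_middle between 4.2381 and 4.5581 rad or value of joint wheel_middle between 10.5213 and 10.8413 rad) and (value of joint wheel_right between -5.1866 and -4.8666 rad or value of joint wheel_right between 1.0966 and 1.4166 rad or value of joint wheel_right between 7.3798 and 7.6998 rad) and velocity of joint locker_cover between -0.01 and 0.01 m/s); the robot touches nothing.
It fails at once if two wheels turn at the same time under the fingers (both faster than 0.6 rad/s) while the cover is shut (contact force between the fingers and anything else above 0.3 N and value of joint locker_cover below 0.0012 m and (((velocity of joint wheel_left above 0.6 rad/s or velocity of joint wheel_left below -0.6 rad/s) and (velocity of joint wheel_middle above 0.6 rad/s or velocity of joint wheel_middle below -0.6 rad/s)) or ((velocity of joint wheel_middle above 0.6 rad/s or velocity of joint wheel_middle below -0.6 rad/s) and (velocity of joint wheel_right above 0.6 rad/s or velocity of joint wheel_right below -0.6 rad/s)) or ((velocity of joint wheel_left above 0.6 rad/s or velocity of joint wheel_left below -0.6 rad/s) and (velocity of joint wheel_right above 0.6 rad/s or velocity of joint wheel_right below -0.6 rad/s)))).
It fails at once if a loose thing beside the locker (tape measure, screwdriver, masking tape) is shifted by more than 20 mm (distance of any of tape_measure, screwdriver, masking_tape from where it was at the start of the episode above 0.02 m).
It also fails if it takes over 48 s, if anything falls off the work surface, if the arm or the gripper's body presses on something with over 40 N, if the wrist force passes 120 N, or if a joint passes its speed limit or range.

## Working session

There is one attempt and no reset: what is moved stays moved. The work goes in short steps, Python scripts to look and compute and a tool call to move; the robot and the scene stay as the last step left them, time stands still between calls to the robot, and variables do not carry over. Pictures are saved under pics/ and viewed, and the job is handed in when it is done.

Besides the shell and the picture viewer there is one more tool, called after ">>>" as name(argument=value, ...), one argument or row to a line, values as JSON. move_arm: Moves the arm, as the interface text tells. Its arguments: {"type":"object","properties":{"increments":{"type":"string"},"newtons":{"type":"number"}},"required":["increments"]}

```bash
ls; mkdir -p pics; cat > h.py <<'E'
import numpy as np, cv2
from station import bot, vision
def snap(name,fn):
    img,d=vision.read_camera(name); cv2.imwrite('pics/'+fn+'.png',img[:,:,::-1]); np.savez('pics/'+fn+'.npz',img=img,d=d); return img,d
def ray_plane(c,u,v,z):
    R=np.array(c['R']);t=np.array(c['t']); o=-R.T@t
    r=R.T@np.array([(u-c['cx'])/c['fx'],(v-c['cy'])/c['fy'],1.0]); return o+r*(z-o[2])/r[2]
def deproj(c,u,v,d):
    R=np.array(c['R']);t=np.array(c['t'])
    return R.T@(np.array([(u-c['cx'])/c['fx']*d,(v-c['cy'])/c['fy']*d,d])-t)
def proj(c,X):
    p=np.array(c['R'])@np.array(X)+np.array(c['t']); return c['fx']*p[0]/p[2]+c['cx'],c['fy']*p[1]/p[2]+c['cy']
E
python3 - <<'E'
from h import *
print(bot.get_obs())
for n in ['side','top']:
    snap(n,n+'0'); print(n,vision.calibration(n))
print(vision.calibration('wrist'))
E
```

```text
pics
{'t': 0.0, 'q': array([-1.28106703,  0.47782261,  0.022337  ,  1.55649719, -0.01152508,
        1.10930316, -0.08305857]), 'joint_vel': array([ 0.00228564, -0.00045702, -0.00059758,  0.00113781,  0.0001961 ,
       -0.00022919, -0.00057494]), 'joint_torque': array([-6.62827479e-04, -5.96453154e+01,  1.60795167e+00, -2.81191009e+01,
        1.25715189e-02,  9.51102935e-03,  7.73901178e-06]), 'eef_pos': array([0.26127475, 0.62170998, 0.23029126]), 'tool_rot': array([-1.29122769e-04,  1.97579038e-01,  9.80286498e-01, -9.42431305e-04]), 'contact_force': array([ 0.07171814, -0.54881086, -0.40494645]), 'torque': array([-0.00387815,  0.03230523,  0.0337789 ]), 'gripper_width': 0.9991184974878259}
side {'fx': 419.58685053260467, 'fy': 419.58685053260467, 'cx': 321.1364138556298, 'cy': 199.59014180679443, 'R': array([[ 0.98474061, -0.17284642,  0.02024959],
       [-0.09534618, -0.63319194, -0.76809965],
       [ 0.14558515,  0.7544482 , -0.64001007]]), 't': array([-0.52142561,  0.0783211 ,  1.20644028])}
top {'fx': 377.37656736124563, 'fy': 377.37656736124563, 'cx': 317.35797252060155, 'cy': 198.41615397608004, 'R': array([[-0.01400462, -0.99987855,  0.00683789],
       [-0.992575  ,  0.01307533, -0.12092936],
       [ 0.12082526, -0.00848069, -0.99263756]]), 't': array([-0.04616605,  0.54241308,  1.24144734])}
{'fx': 309.70691628693146, 'fy': 309.70691628693146, 'cx': 319.1430090792829, 'cy': 203.8586119018926, 'hand_eye': array([[-1.80406541e-03, -9.56051316e-01, -2.93193838e-01,
         7.45224674e-02],
       [ 9.99997809e-01, -2.03599481e-03,  4.85869906e-04,
        -7.73690734e-04],
       [-1.06145770e-03, -2.93192319e-01,  9.56052895e-01,
        -1.40787414e-01],
       [ 0.00000000e+00,  0.00000000e+00,  0.00000000e+00,
         1.00000000e+00]])}
```

View pics/side0.png

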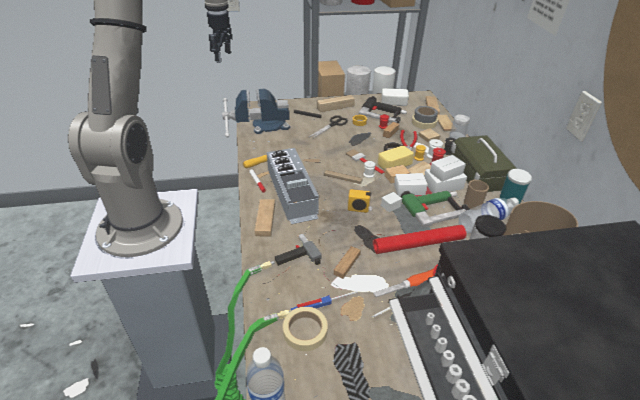

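View pics/top0.png

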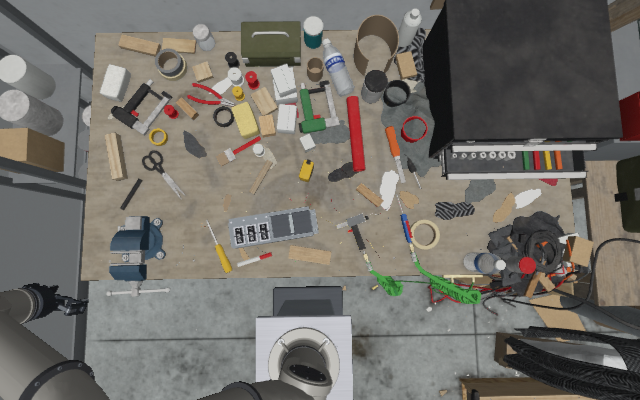

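Top view: locker at about (230–317, 207–245), wheels at (239/252/264, 234), slightly yawed. Zooming in.

```bash
python3 - <<'E'
from h import *
a=cv2.imread('pics/top0.png')[195:260,215:335]; b=cv2.imread('pics/side0.png')[140:225,240:340]
cv2.imwrite('pics/tz.png',cv2.resize(a,None,fx=6,fy=6,interpolation=cv2.INTER_CUBIC))
cv2.imwrite('pics/sz.png',cv2.resize(b,None,fx=6,fy=6,interpolation=cv2.INTER_CUBIC))
E
```

```text
(no output)
```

View pics/tz.png

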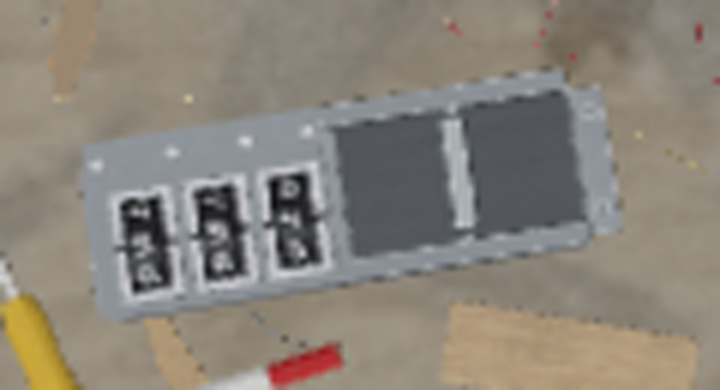

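View pics/sz.png

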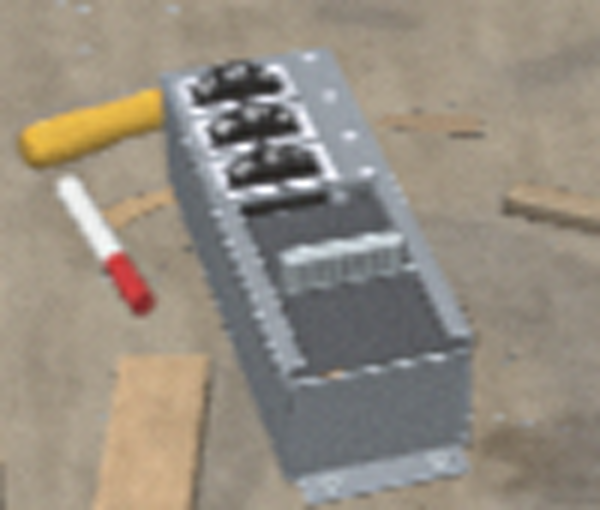

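```bash
python3 - <<'E'
from h import *
c=vision.calibration('top')
f=lambda u,v,z: ray_plane(c,u/6+215-.42,v/6+195-.42,z).round(4)
for n,p in dict(wl=(148,243),wm=(221,231),wr=(295,220)).items(): print(n,f(*p,.074),f(*p,.086))
for n,p in dict(BL=(83,147),FL=(105,318),BR=(565,70),FR=(588,243)).items(): print(n,f(*p,.074))
print('lug top',f(459,172,.091))
for n,p in dict(yel=(40,350),mark=(270,365)).items(): print(n,f(*p,.015))
# top depth
E
```

```text
wl [0.421  0.2004 0.074 ] [0.4206 0.198  0.086 ]
wm [0.4268 0.1613 0.074 ] [0.4265 0.1593 0.086 ]
wr [0.4322 0.1215 0.074 ] [0.4318 0.1199 0.086 ]
BL [0.4731 0.236  0.074 ]
FL [0.3813 0.2229 0.074 ]
BR [ 0.5114 -0.0248  0.074 ]
FR [ 0.4177 -0.0361  0.074 ]
lug top [0.4559 0.032  0.091 ]
yel [0.3637 0.2719 0.015 ]
mark [0.3536 0.1431 0.015 ]
```

```bash
python3 - <<'E'
from h import *
c=vision.calibration('top'); d=np.load('pics/top0.npz')['d']
R=np.array(c['R']);t=np.array(c['t'])
v,u=np.mgrid[0:400,0:640]
P=np.stack([(u-c['cx'])/c['fx']*d,(v-c['cy'])/c['fy']*d,d],-1)-t
W=P@R
for y0 in np.arange(-.1,.65,.05):
  print(round(y0,2),[round(float(W[...,2][(abs(W[...,0]-x0)<.025)&(abs(W[...,1]-y0)<.025)].max(initial=-1)),3) for x0 in np.arange(.3,.6,.05)])
E
```

```text
-0.1 [0.023, 0.028, 0.006, 0.024, 0.008, 0.006]
-0.05 [0.007, 0.027, 1.298, 0.076, 0.072, 0.007]
0.0 [0.007, 0.028, 0.081, 0.09, 0.079, 0.005]
0.05 [0.006, 0.029, 0.077, 0.095, 0.094, 0.007]
0.1 [0.007, 0.019, 0.086, 0.088, 0.079, 0.007]
0.15 [0.007, 0.018, 0.091, 0.09, 0.079, 0.013]
0.2 [0.015, 0.02, 0.089, 0.091, 0.079, 0.013]
0.25 [0.03, 0.03, 0.078, 0.08, 0.009, 0.008]
0.3 [0.005, 0.027, 0.029, 0.016, 0.01, 0.009]
0.35 [0.006, 0.008, 0.007, 0.007, 0.013, 0.006]
0.4 [0.008, 0.006, 0.006, 0.005, 0.006, 0.006]
0.45 [0.006, 0.032, 0.012, 0.005, 0.005, 0.009]
0.5 [0.135, 0.132, 0.134, 0.111, 0.091, 0.008]
0.55 [0.589, 0.133, 0.133, 0.112, 0.092, 0.006]
0.6 [0.533, 0.132, 0.136, 0.112, 0.014, 0.019]
```

>>> move_arm(
  increments="0 10 -58 0 0 0 0.068; 0 20 -58 0 0 0 0.068; 0 23 -58 0 0 0 0.068; 0 23 -57 0 0 0 0.067; 0 23 -57 -10 0 0 0.067; 0 23 -57 -20 0 0 0.067; 0 22 -58 -25 0 0 0.067; 0 22 -58 -25 0 0 0.067",
  newtons=40,
)

```text
t: 1.1
eef_pos: [0.4242, 0.169, 0.1547]
tool_rot: [0.0, -0.072, 0.997, 0.0]
contact_force: [1.3, 0.5, 0.3]
gripper_width: -0.0
```

```bash
cat > w.py <<'E'
from h import *
import sys
def wproj_inv(u,v,z,o,c):
    # wrist pixel -> world point on plane z
    from scipy.spatial.transform import Rotation as Ro
    q=o['tool_rot']; Rt=Ro.from_quat([q[1],q[2],q[3],q[0]]).as_matrix()
    dx,dy=(u-c['cx'])/c['fx'],(v-c['cy'])/c['fy']; r=np.hypot(dx,dy)+1e-9
    ray=np.array([np.sin(r)*dx/r,np.sin(r)*dy/r,np.cos(r)])
    H=np.array(c['hand_eye']); ro=Rt@(H[:3,:3]@ray); og=Rt@H[:3,3]+np.array(o['eef_pos'])
    return og+ro*(z-og[2])/ro[2]
def st(o): 
    q=o['tool_rot']; a=2*np.arctan2(q[2],q[1]);
    # tool y axis dir
    print('t',round(o['t'],3),'pos',np.round(o['eef_pos'],4),'yaw_y',round(np.degrees(np.arctan2(*( -np.array([2*q[1]*q[2],2*q[2]**2-1]))[::1])),2),'F',np.round(o['contact_force'],2),'g',round(o['gripper_width'],3),'q',np.round(q,3))
E
python3 - <<'E'
from w import *
o=bot.get_obs(); st(o); img,d=snap('wrist','w1'); print(np.round(o['q'],3))
cv2.imwrite('pics/w1z.png',cv2.resize(img[100:400,100:540,::-1],(792,540),interpolation=cv2.INTER_CUBIC))
E
```

```text
t 1.1 pos [0.4242 0.169  0.1547] yaw_y 171.77 F [1.28 0.53 0.31] g -0.0 q [ 0.    -0.072  0.997  0.   ]
[-0.632  0.218  0.132  2.144 -0.04   0.781  1.24 ]
```

View pics/w1.png

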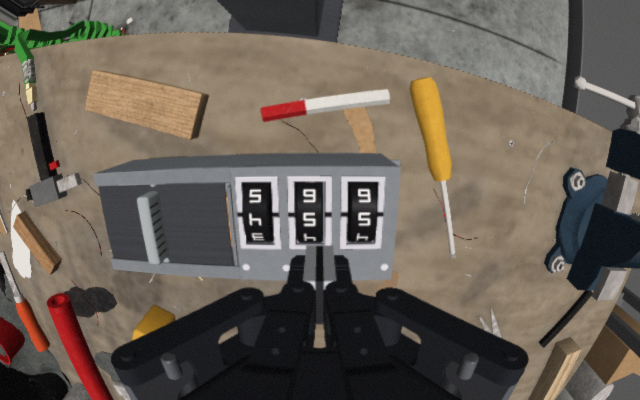

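```bash
python3 - <<'E'
from w import *
img=cv2.imread('pics/w1.png')[160:285,220:410]
cv2.imwrite('pics/w1z.png',cv2.resize(cv2.rotate(img,cv2.ROTATE_180),None,fx=4.2,fy=4.2,interpolation=cv2.INTER_CUBIC))
E
```

```text
(no output)
```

View pics/w1z.png

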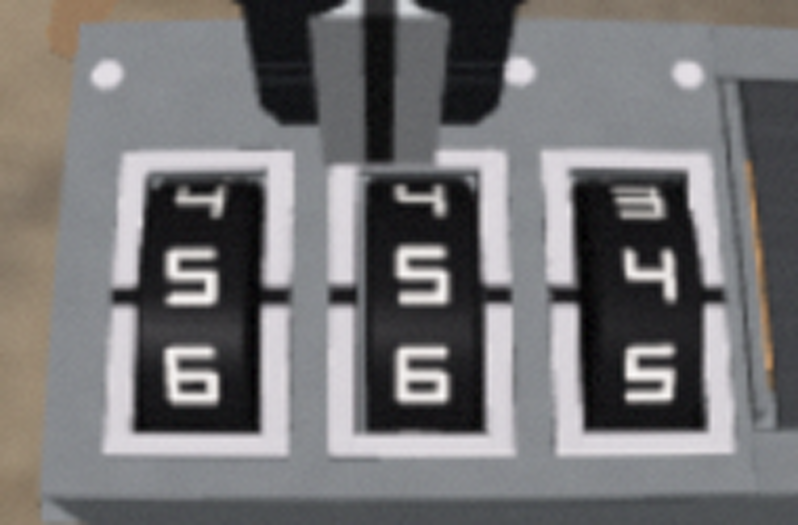

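```bash
python3 - <<'E'
from w import *
o=dict(eef_pos=np.array([.4242,.169,.1547]),tool_rot=np.array([0,-.072,.9974,0]))
o=bot.get_obs(); st(o)
c=vision.calibration('wrist')
f=lambda x,y,z: wproj_inv(409-x/4.2,284-y/4.2,z,o,c).round(4)
for p in [(202,296),(421,295),(640,295)]: print(f(*p,.074))
print('digits',[f(*p,.086) for p in [(192,277),(422,277),(650,275)]])
# finger tip check: center bottom between fingers
print('lug',end=' ')
g=lambda u,v,z: wproj_inv(u,v,z,o,c).round(4)
for p in [(139,190),(148,264),(151,190),(163,262)]: print(g(*p,.091))
E
```

```text
t 1.15 pos [0.4247 0.16   0.152 ] yaw_y 172.09 F [ 1.19 -7.15 -1.9 ] g 0.002 q [-0.002 -0.069  0.998 -0.003]
[0.4201 0.1898 0.074 ]
[0.4256 0.1511 0.074 ]
[0.4312 0.1119 0.074 ]
digits [array([0.4194, 0.1899, 0.086 ]), array([0.4247, 0.1513, 0.086 ]), array([0.4306, 0.1124, 0.086 ])]
lug [0.4197 0.0196 0.091 ]
[0.483  0.0235 0.091 ]
[0.4183 0.0309 0.091 ]
[0.4778 0.0386 0.091 ]
```

```bash
python3 - <<'E'
from w import *
o=bot.get_obs(); st(o); snap('wrist','w2'); o=bot.get_obs(); st(o); snap('wrist','w3'); st(bot.get_obs())
img=cv2.imread('pics/w3.png')[160:285,100:420]
cv2.imwrite('pics/w3z.png',cv2.resize(cv2.rotate(img,cv2.ROTATE_180),None,fx=2.5,fy=2.5,interpolation=cv2.INTER_CUBIC))
E
```

```text
t 1.15 pos [0.4247 0.16   0.152 ] yaw_y 172.09 F [ 1.19 -7.15 -1.9 ] g 0.002 q [-0.002 -0.069  0.998 -0.003]
t 1.2 pos [0.4237 0.1634 0.153 ] yaw_y 172.38 F [-0.76  0.73  0.37] g -0.002 q [-0.002 -0.066  0.998 -0.002]
t 1.25 pos [0.4236 0.167  0.154 ] yaw_y 172.29 F [ 0.01  1.21 -0.05] g -0.001 q [-0.001 -0.067  0.998 -0.001]
```

View pics/w3z.png

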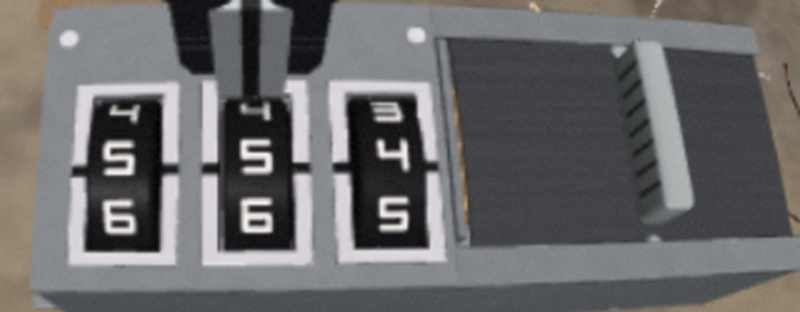

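```bash
python3 - <<'E'
from w import *
o=dict(eef_pos=np.array([.4237,.1634,.153]),tool_rot=np.array([-.002,-.066,.998,-.002]))
c=vision.calibration('wrist')
f=lambda x,y,z: wproj_inv(419-x/2.5,284-y/2.5,z,o,c).round(4)
for p in [(124,170),(257,169),(389,169)]: print(f(*p,.074))
print('digits',[f(*p,.086) for p in [(120,157),(256,157),(392,155)]])
print('lug top corners',[f(*p,.091) for p in [(635,43),(662,40),(668,222),(692,207)]])
E
```

```text
[0.4207 0.2004 0.074 ]
[0.4262 0.1605 0.074 ]
[0.4316 0.1206 0.074 ]
digits [array([0.4206, 0.1997, 0.086 ]), array([0.4256, 0.1608, 0.086 ]), array([0.4316, 0.1218, 0.086 ])]
lug top corners [array([0.4808, 0.0429, 0.091 ]), array([0.4842, 0.0321, 0.091 ]), array([0.4208, 0.0346, 0.091 ]), array([0.4267, 0.0254, 0.091 ])]
```

>>> move_arm(
  increments="0 1 13 -10 0 0 0; 0 1 14 -15 0 0 0; 0 1 13 -15 0 0 0; 0 0 0 -10 0 0 0; 0 0 0 -5 0 0 0; 0 0 0 0 0 0 0; 0 0 0 0 0 0 0; 0 0 0 0 0 0 0",
)

```text
t: 2.25
eef_pos: [0.4272, 0.2107, 0.1007]
tool_rot: [0.0, -0.07, 0.998, 0.0]
contact_force: [0.9, 0.4, -0.4]
gripper_width: -0.002
```

```bash
python3 - <<'E'
from w import *
o=bot.get_obs(); st(o); snap('wrist','w4'); st(bot.get_obs())
img=cv2.imread('pics/w4.png')[140:345,160:480]
cv2.imwrite('pics/w4z.png',cv2.resize(cv2.rotate(img,cv2.ROTATE_180),None,fx=2.5,fy=2.5,interpolation=cv2.INTER_CUBIC))
E
```

```text
t 2.25 pos [0.4272 0.2107 0.1007] yaw_y 171.94 F [ 0.94  0.42 -0.44] g -0.002 q [ 0.    -0.07   0.998  0.   ]
t 2.3 pos [0.4271 0.2107 0.1007] yaw_y 171.93 F [ 0.09  0.02 -0.15] g -0.002 q [ 0.    -0.07   0.998  0.   ]
```

View pics/w4z.png

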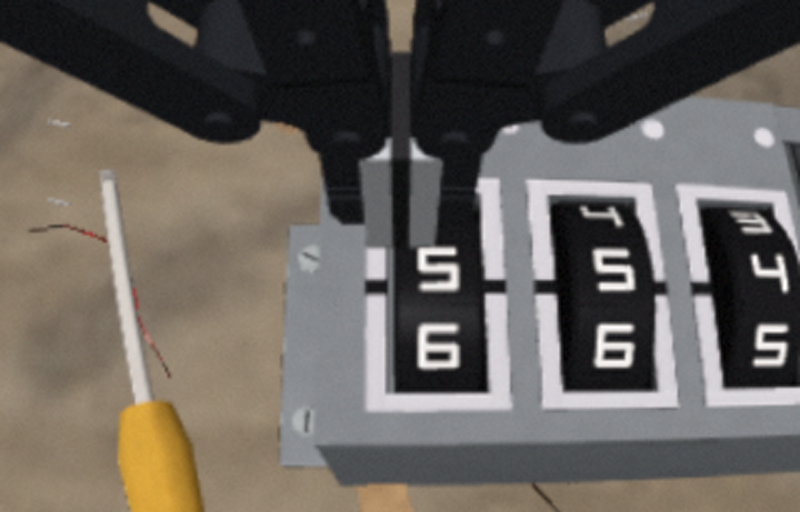

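>>> move_arm(
  increments="0 2.5 -5 -4 0 0 0; 0 0 -4 -4 0 0 0; 0 0 0 -4 0 0 0; 0 0 0 -2.5 0 0 0; 0 0 0 -1 0 0 0; 0 0 0 -1 0 0 0; 0 0 0 0 0 0 0; 0 0 0 0 0 0 0",
)

```text
t: 3.3
eef_pos: [0.4321, 0.2022, 0.0854]
tool_rot: [0.002, -0.07, 0.998, 0.001]
contact_force: [2.9, -3.6, 14.1]
gripper_width: -0.0
```

```bash
python3 - <<'E'
from w import *
o=bot.get_obs(); st(o)
E
```

```text
t 3.3 pos [0.4321 0.2022 0.0854] yaw_y 171.96 F [ 2.89 -3.62 14.07] g -0.0 q [ 0.002 -0.07   0.998  0.001]
```

>>> move_arm(
  increments="0 0 0 2 0 0 0; 0 -3 -0.4 0 0 0 0; 0 -4 -0.6 0 0 0 0; 0 -4 -0.6 0 0 0 0; 0 -4 -0.6 0 0 0 0; 0 -4 -0.6 0 0 0 0; 0 0 0 0 0 0 0; 0 0 0 10 0 0 0",
)

```text
t: 4.3
eef_pos: [0.4094, 0.1986, 0.0953]
tool_rot: [-0.001, -0.071, 0.997, -0.001]
contact_force: [0.9, 0.8, 0.6]
gripper_width: 0.001
```

```bash
python3 - <<'E'
from w import *
o=bot.get_obs(); st(o); snap('wrist','w5'); st(bot.get_obs())
img=cv2.imread('pics/w5.png')[140:345,160:480]
cv2.imwrite('pics/w5z.png',cv2.resize(cv2.rotate(img,cv2.ROTATE_180),None,fx=2.5,fy=2.5,interpolation=cv2.INTER_CUBIC))
E
```

```text
t 4.3 pos [0.4094 0.1986 0.0953] yaw_y 171.9 F [0.93 0.75 0.62] g 0.001 q [-0.001 -0.071  0.997 -0.001]
t 4.35 pos [0.4105 0.1991 0.0968] yaw_y 171.91 F [1.02 0.4  1.38] g -0.004 q [ 0.    -0.071  0.998  0.   ]
```

View pics/w5z.png

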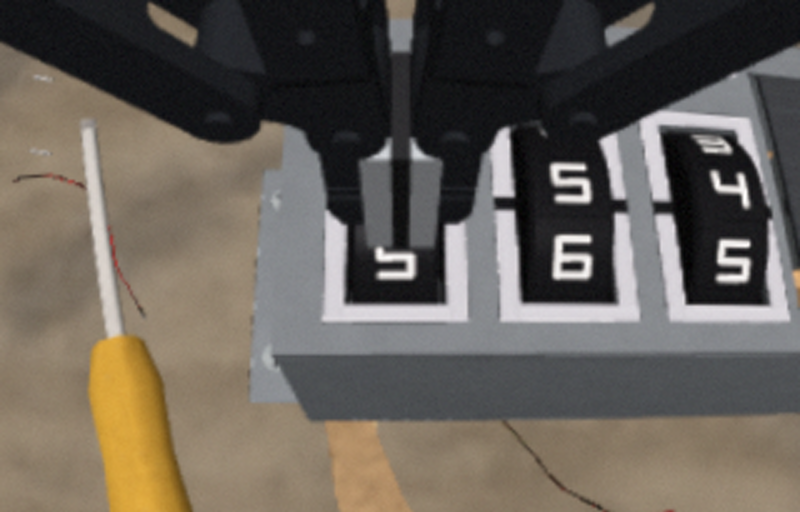

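>>> move_arm(
  increments="0 3 -20 0 0 0 0; 0 3 -20 0 0 0 0; 0 0 0 -5 0 0 0; 0 0 0 -5 0 0 0; 0 4.5 0.6 0 0 0 0; 0 4.5 0.6 0 0 0 0; 0 4.5 0.6 0 0 0 0; 0 4.5 0.6 0 0 0 0",
)

```text
t: 5.35
eef_pos: [0.435, 0.1624, 0.0859]
tool_rot: [0.0, -0.071, 0.997, 0.0]
contact_force: [-0.3, -1.2, 6.1]
gripper_width: -0.004
```

```bash
python3 - <<'E'
from w import *
o=bot.get_obs(); st(o)
E
```

```text
t 5.35 pos [0.435  0.1624 0.0859] yaw_y 171.85 F [-0.29 -1.25  6.08] g -0.004 q [ 0.    -0.071  0.997  0.   ]
```

Force 6 N, good. Lift, look.

>>> move_arm(
  increments="0 0 0 0 0 0 0; 0 0 0 10 0 0 0; 0 -9 -1.2 0 0 0 0; 0 -9 -1.2 0 0 0 0; 0 0 0 0 0 0 0; 0 0 0 0 0 0 0; 0 0 0 0 0 0 0; 0 0 0 0 0 0 0",
)

```text
t: 6.35
eef_pos: [0.4166, 0.159, 0.0957]
tool_rot: [0.0, -0.07, 0.998, 0.0]
contact_force: [-0.3, -0.0, 0.1]
gripper_width: -0.003
```

```bash
python3 - <<'E'
from w import *
o=bot.get_obs(); st(o); snap('wrist','w6'); st(bot.get_obs())
img=cv2.imread('pics/w6.png')[140:345,160:480]
cv2.imwrite('pics/w6z.png',cv2.resize(cv2.rotate(img,cv2.ROTATE_180),None,fx=2.5,fy=2.5,interpolation=cv2.INTER_CUBIC))
E
```

```text
t 6.35 pos [0.4166 0.159  0.0957] yaw_y 171.92 F [-0.34 -0.03  0.07] g -0.003 q [ 0.    -0.07   0.998  0.   ]
t 6.4 pos [0.4165 0.159  0.0957] yaw_y 171.92 F [-0.54 -0.48 -0.13] g 0.003 q [-0.    -0.07   0.998 -0.   ]
```

View pics/w6z.png

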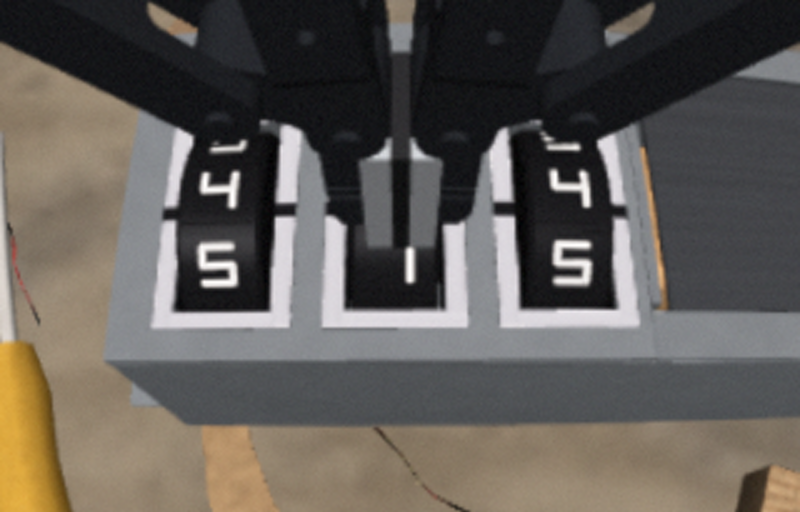

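Left shows 4 and the middle has a 7 coming up at the front (so 6 on top). Repeating the stroke.

>>> move_arm(
  increments="0 0 0 -5 0 0 0; 0 0 0 -5 0 0 0; 0 4.5 0.6 0 0 0 0; 0 4.5 0.6 0 0 0 0; 0 4.5 0.6 0 0 0 0; 0 4.5 0.6 0 0 0 0; 0 0 0 0 0 0 0; 0 0 0 10 0 0 0",
)

```text
t: 7.4
eef_pos: [0.4335, 0.161, 0.0953]
tool_rot: [-0.001, -0.071, 0.998, -0.0]
contact_force: [-0.4, -0.2, -0.4]
gripper_width: -0.002
```

```bash
python3 - <<'E'
from w import *
o=bot.get_obs(); st(o)
E
```

```text
t 7.4 pos [0.4335 0.161  0.0953] yaw_y 171.91 F [-0.39 -0.24 -0.41] g -0.002 q [-0.001 -0.071  0.998 -0.   ]
```

>>> move_arm(
  increments="0 3.5 -19 0 0 0 0; 0 3 -20 0 0 0 0; 0 0 0 0 0 0 0; 0 0 0 0 0 0 0; 0 0 0 0 0 0 0; 0 0 0 -5 0 0 0; 0 0 0 -5 0 0 0; 0 0 0 0 0 0 0",
)

```text
t: 8.4
eef_pos: [0.4417, 0.1229, 0.0859]
tool_rot: [0.001, -0.071, 0.998, 0.0]
contact_force: [0.2, -0.2, 4.9]
gripper_width: 0.004
```

```bash
python3 - <<'E'
from w import *
o=bot.get_obs(); st(o); snap('wrist','w7'); st(bot.get_obs())
img=cv2.imread('pics/w7.png')[140:345,160:480]
cv2.imwrite('pics/w7z.png',cv2.resize(cv2.rotate(img,cv2.ROTATE_180),None,fx=2.5,fy=2.5,interpolation=cv2.INTER_CUBIC))
E
```

```text
t 8.4 pos [0.4417 0.1229 0.0859] yaw_y 171.9 F [ 0.16 -0.21  4.9 ] g 0.004 q [ 0.001 -0.071  0.998  0.   ]
t 8.45 pos [0.4415 0.1228 0.0859] yaw_y 171.91 F [0.44 0.15 5.58] g 0.003 q [ 0.    -0.071  0.998  0.   ]
```

View pics/w7z.png

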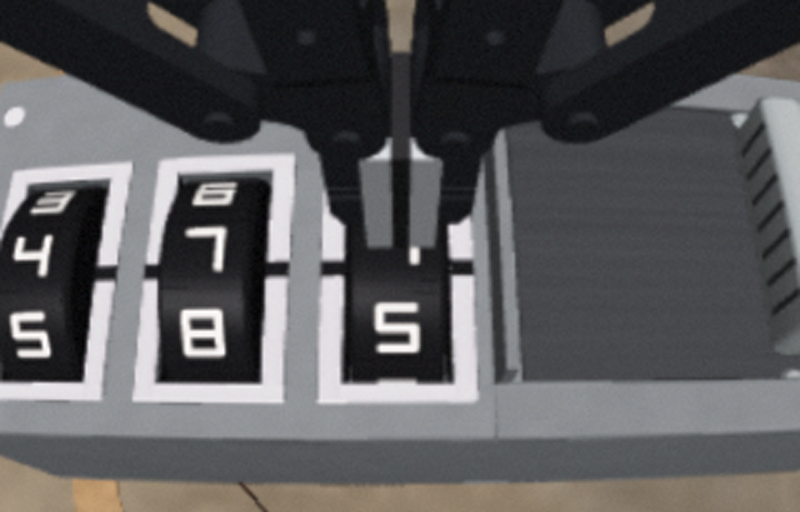

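Left shows 4, middle 7, and the right wheel is pressed with 5.5 N. Dragging it back.

>>> move_arm(
  increments="0 -4.5 -0.6 0 0 0 0; 0 -4.5 -0.6 0 0 0 0; 0 -4.5 -0.6 0 0 0 0; 0 -4.5 -0.6 0 0 0 0; 0 0 0 0 0 0 0; 0 0 0 10 0 0 0; 0 9 1.2 0 0 0 0; 0 9 1.2 0 0 0 0",
)

```text
t: 9.45
eef_pos: [0.4418, 0.1226, 0.0958]
tool_rot: [0.0, -0.071, 0.998, 0.0]
contact_force: [1.3, 0.8, 1.2]
gripper_width: 0.003
```

```bash
python3 - <<'E'
from w import *
o=bot.get_obs(); st(o); snap('wrist','w8'); st(bot.get_obs())
img=cv2.imread('pics/w8.png')[140:345,160:480]
cv2.imwrite('pics/w8z.png',cv2.resize(cv2.rotate(img,cv2.ROTATE_180),None,fx=2.5,fy=2.5,interpolation=cv2.INTER_CUBIC))
E
```

```text
t 9.45 pos [0.4418 0.1226 0.0958] yaw_y 171.91 F [1.29 0.78 1.21] g 0.003 q [ 0.    -0.071  0.998  0.   ]
t 9.5 pos [0.4431 0.1228 0.0959] yaw_y 171.92 F [1.5  0.22 0.6 ] g -0.003 q [ 0.001 -0.07   0.998  0.   ]
```

View pics/w8z.png

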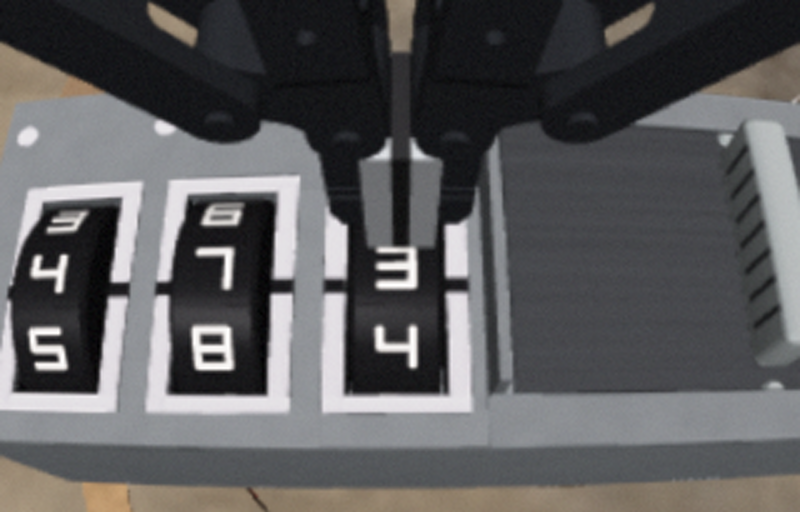

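Right now shows 3. One more stroke.

>>> move_arm(
  increments="0 0 0 -5 0 0 0; 0 0 0 -5 0 0 0; 0 -4.5 -0.6 0 0 0 0; 0 -4.5 -0.6 0 0 0 0; 0 -4.5 -0.6 0 0 0 0; 0 -4.5 -0.6 0 0 0 0; 0 0 0 0 0 0 0; 0 0 0 15 0 0 0",
)

```text
t: 10.5
eef_pos: [0.4218, 0.1197, 0.0999]
tool_rot: [-0.001, -0.071, 0.998, -0.0]
contact_force: [0.2, 0.1, 0.3]
gripper_width: 0.001
```

```bash
python3 - <<'E'
from w import *
o=bot.get_obs(); st(o)
E
```

```text
t 10.5 pos [0.4218 0.1197 0.0999] yaw_y 171.9 F [0.22 0.11 0.27] g 0.001 q [-0.001 -0.071  0.998 -0.   ]
```

>>> move_arm(
  increments="0 13 -26 0 0 0 0; 0 14 -27 0 0 0 0; 0 0 0 0 0 0 0; 0 0 0 0 0 0 0; 0 0 0 -7 0 0 0; 0 0 0 -7 0 0 0; 0 0 0 -7 0 0 0; 0 0 0 0 0 0 0",
)

```text
t: 11.5
eef_pos: [0.4493, 0.067, 0.079]
tool_rot: [-0.001, -0.071, 0.997, -0.0]
contact_force: [0.2, 0.7, 0.3]
gripper_width: -0.003
```

```bash
python3 - <<'E'
from w import *
o=bot.get_obs(); st(o); snap('wrist','w9'); st(bot.get_obs())
img=cv2.imread('pics/w9.png')[140:345,160:480]
cv2.imwrite('pics/w9z.png',cv2.resize(cv2.rotate(img,cv2.ROTATE_180),None,fx=2.5,fy=2.5,interpolation=cv2.INTER_CUBIC))
E
```

```text
t 11.5 pos [0.4493 0.067  0.079 ] yaw_y 171.89 F [0.22 0.75 0.26] g -0.003 q [-0.001 -0.071  0.997 -0.   ]
t 11.55 pos [0.4496 0.067  0.0794] yaw_y 171.9 F [-0.53 -0.8   0.72] g 0.002 q [-0.    -0.071  0.998 -0.   ]
```

View pics/w9z.png

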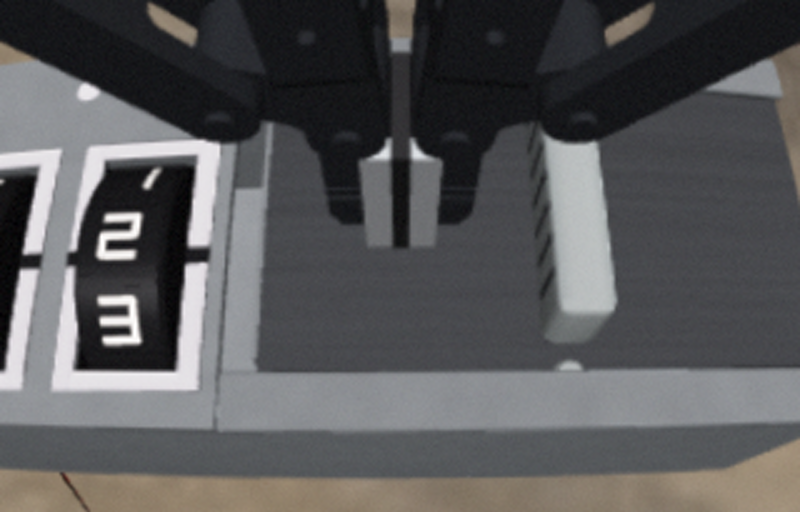

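Right shows 2: code 4-7-2 with the cover shut. Pushing the lug.

>>> move_arm(
  increments="0 0.7 -5 0 0 0 0; 0 0.7 -5 0 0 0 0; 0 0.6 -4 0 0 0 0; 0 0.6 -4 0 0 0 0; 0 0.7 -5 0 0 0 0; 0 0.7 -5 0 0 0 0; 0 0.7 -5 0 0 0 0; 0 0.7 -5 0 0 0 0",
)

```text
t: 12.55
eef_pos: [0.4555, 0.0287, 0.0798]
tool_rot: [0.0, -0.07, 0.998, 0.0]
contact_force: [0.4, 2.5, 0.6]
gripper_width: 0.001
```

```bash
python3 - <<'E'
from w import *
o=bot.get_obs(); st(o); snap('wrist','w10'); st(bot.get_obs())
img=cv2.imread('pics/w10.png')[140:345,160:480]
cv2.imwrite('pics/w10z.png',cv2.resize(cv2.rotate(img,cv2.ROTATE_180),None,fx=2.5,fy=2.5,interpolation=cv2.INTER_CUBIC))
E
```

```text
t 12.55 pos [0.4555 0.0287 0.0798] yaw_y 171.92 F [0.43 2.5  0.55] g 0.001 q [ 0.    -0.07   0.998  0.   ]
t 12.6 pos [0.4556 0.0279 0.0798] yaw_y 171.96 F [ 0.3 -0.3  0.4] g 0.004 q [ 0.    -0.07   0.998 -0.   ]
```

View pics/w10z.png

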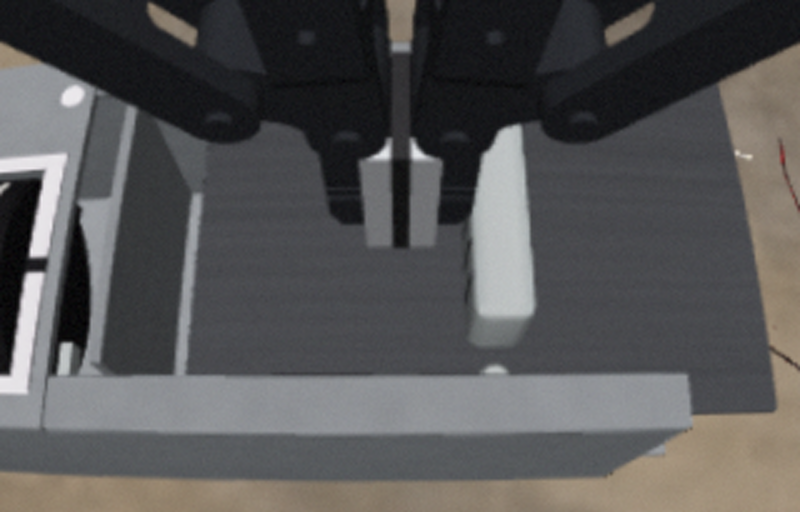

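>>> move_arm(
  increments="0 0.8 -6 0 0 0 0; 0 0.8 -6 0 0 0 0; 0 0.8 -6 0 0 0 0; 0 0.8 -6 0 0 0 0; 0 0.8 -6 0 0 0 0; 0 0.8 -6 0 0 0 0; 0 0.8 -6 0 0 0 0; 0 0.8 -6 0 0 0 0",
)

```text
t: 13.6
eef_pos: [0.4617, -0.0194, 0.0798]
tool_rot: [0.0, -0.071, 0.998, 0.0]
contact_force: [0.5, 2.9, 1.1]
gripper_width: -0.002
```

>>> move_arm(
  increments="0 0.6 -4 0 0 0 0; 0 0.6 -4 0 0 0 0; 0 0.4 -3 0 0 0 0; 0 0.4 -3 0 0 0 0; 0 0.3 -2 0 0 0 0; 0 0.1 -1 0 0 0 0; 0 0.1 -1 0 0 0 0; 0 0 0 0 0 0 0",
)

```text
t: 14.6
eef_pos: [0.464, -0.0371, 0.0797]
tool_rot: [-0.0, -0.071, 0.998, -0.0]
contact_force: [0.7, 1.0, 1.3]
gripper_width: 0.003
```

```bash
python3 - <<'E'
from w import *
o=bot.get_obs(); st(o)
E
```

```text
t 14.6 pos [ 0.464  -0.0371  0.0797] yaw_y 171.91 F [0.67 0.97 1.26] g 0.003 q [-0.    -0.071  0.998 -0.   ]
```

>>> move_arm(
  increments="0 0.1 -1 0 0 0 0; 0 0.1 -1 0 0 0 0; 0 0.1 -1 0 0 0 0; 0 0.1 -1 0 0 0 0; 0 0 0 0 0 0 0; 0 0 0 0 0 0 0; 0 0 0 0 0 0 0; 0 0 0 0 0 0 0",
)

```text
t: 15.6
eef_pos: [0.4641, -0.0381, 0.0796]
tool_rot: [-0.001, -0.072, 0.997, 0.001]
contact_force: [-0.9, 10.6, 3.1]
gripper_width: -0.001
```

Force rose to 10.6 N while position stalled: the end stop. Backing off and lifting.

>>> move_arm(
  increments="0 -0.4 3 0 0 0 0; 0 -1 7 0 0 0 0; 0 -1.4 10 5 0 0 0; 0 0 0 20 0 0 0; 0 0 5 30 0 0 0; 0 0 10 30 0 0 0; 0 0 10 10 0 0 0; 0 0 0 0 0 0 0",
)

```text
t: 16.6
eef_pos: [0.4619, 0.005, 0.1749]
tool_rot: [0.0, -0.071, 0.997, 0.0]
contact_force: [-0.1, -0.6, -0.5]
gripper_width: 0.003
```

```bash
python3 - <<'E'
from w import *
o=bot.get_obs(); st(o); snap('wrist','w11'); o=bot.get_obs(); st(o); snap('top','t11')
c=vision.calibration('top')
img=cv2.imread('pics/w11.png')
cv2.imwrite('pics/w11z.png',cv2.resize(cv2.rotate(img[100:345,120:520],cv2.ROTATE_180),None,fx=2,fy=2,interpolation=cv2.INTER_CUBIC))
a=cv2.imread('pics/t11.png')[150:280,190:450]
cv2.imwrite('pics/t11z.png',cv2.resize(a,None,fx=3,fy=3,interpolation=cv2.INTER_CUBIC))
E
```

```text
t 16.6 pos [0.4619 0.005  0.1749] yaw_y 171.81 F [-0.09 -0.56 -0.48] g 0.003 q [ 0.    -0.071  0.997  0.   ]
t 16.65 pos [0.4613 0.0043 0.1742] yaw_y 171.85 F [-0.35  0.02 -0.21] g -0.003 q [-0.    -0.071  0.997 -0.   ]
```

View pics/w11z.png

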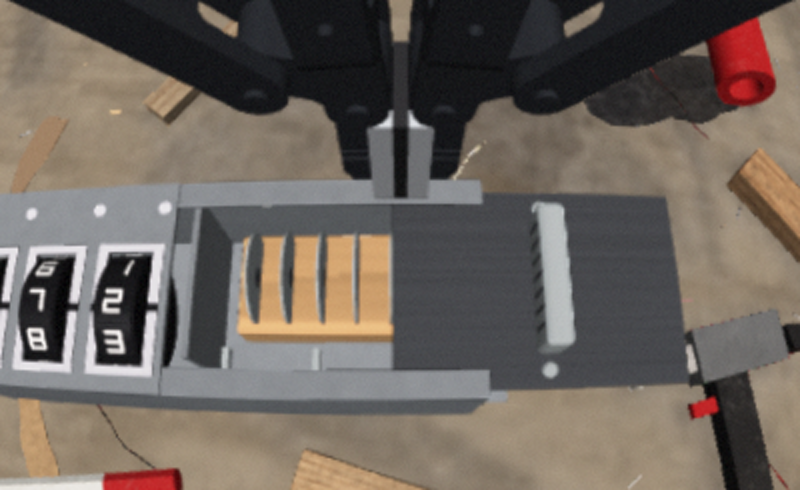

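View pics/t11z.png

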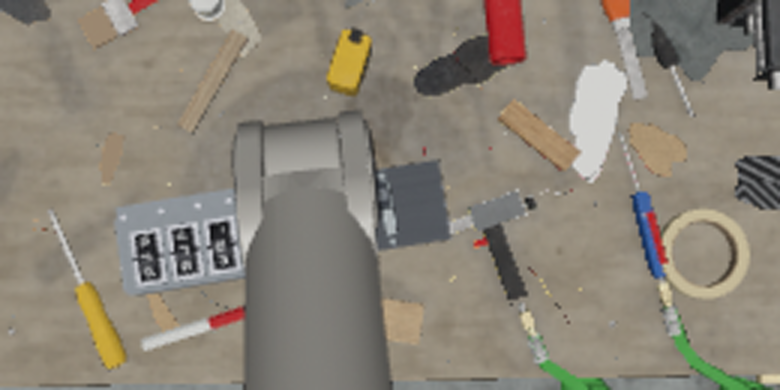

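```bash
python3 - <<'E'
from w import *
o=dict(eef_pos=np.array([.4619,.005,.1749]),tool_rot=np.array([0,-.071,.9975,0]))
c=vision.calibration('wrist')
f=lambda x,y,z: wproj_inv(519-x/2,344-y/2,z,o,c).round(4)
p=[(536,206),(562,204),(550,347),(574,335)]
L=np.array([f(*q,.091) for q in p]); print(L,L.mean(0))
L0=np.array([[.4808,.0429],[.4842,.0321],[.4208,.0346],[.4267,.0254]]).mean(0)
print('travel',(L.mean(0)[:2]-L0)@np.array([.138,-.990]))
print('stop gap-based', (0.067+0.0381)/.99)
img=cv2.imread('pics/w11.png')[130:300,400:640]
cv2.imwrite('pics/w11b.png',cv2.resize(cv2.rotate(img,cv2.ROTATE_180),None,fx=3,fy=3,interpolation=cv2.INTER_CUBIC))
E
```

```text
[[ 0.4948 -0.0465  0.091 ]
 [ 0.4974 -0.0573  0.091 ]
 [ 0.4381 -0.0562  0.091 ]
 [ 0.4438 -0.0652  0.091 ]] [ 0.468525 -0.0563    0.091   ]
travel 0.09127469999999999
stop gap-based 0.10616161616161617
```

View pics/w11b.png

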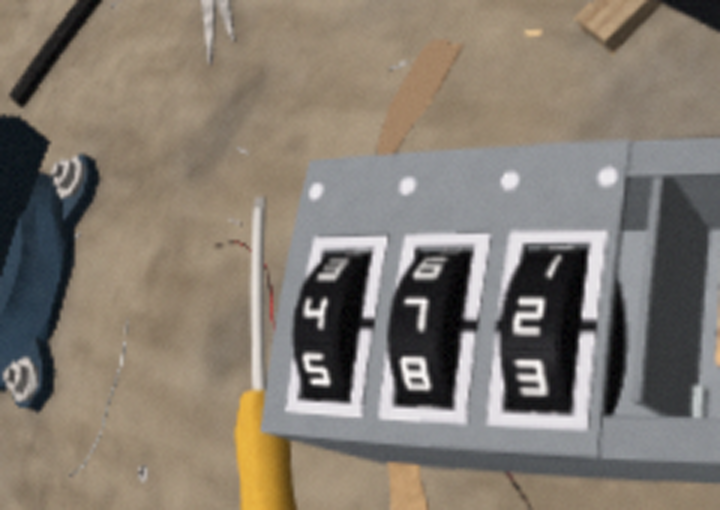

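Travel measures 91 mm (±2 mm), the wheels read 4-7-2, and the tool is free in the air. Handing in.

```bash
python3 - <<'E'
from w import *
print(bot.hand_in())
E
```

```text
the job is handed in; nothing more can be done
None
```

The locker is open with 4-7-2 still showing, and I handed the job in at about 16.7 s of the 48 s allowed.

- **Wheels:** They started at 5-5-4. I rolled the left wheel one stroke towards the robot, the middle wheel two away and the right wheel two back. I worked one wheel at a time, with about 5 to 8 N of press. The first touch on the left wheel reached 14 N before I eased off.
- **Cover:** I pushed it by its lug with 2 to 3 N until the tool stalled and the force rose to 10.6 N, which I took as the end stop. Then I backed off and lifted clear.
- **Last checks:** The final wrist picture shows 4-7-2 and the blades exposed. The lug moved 91 mm between pictures, against a nominal 90 mm and within the 2 mm calibration error. The tool was in free air at z ≈ 0.17 m with almost no force on it.
- **Loose things:** The tape measure, screwdriver and masking tape look unmoved in the last top view. I judged this by eye and did not measure it.

No check failed. The one disagreement was that the wheel tops were felt 1 to 2 mm higher than their stated 86 mm, so I set the press depth by force.

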